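# Confirm the kit picks in build order

## Robot

A 6-joint arm with a two-finger parallel gripper is mounted at the origin on the work surface; the furniture and walls round the work are solid. World frame = base frame: x ahead of the robot, y to its left, z up, the work surface at z = 0. Lengths are in m, angles in rad, forces in N, time in s.
With the tool pointing down it reaches from about 0.425 to 0.95 m from the base axis. Payload 3.5 kg.
Tool frame: the origin (TCP) lies between the finger pads; the fingertips stand 19 mm ahead of it and the grasp point (between the pads) is the TCP; z points along the fingers, y is the line along which they close (so a half turn about z gives the same grasp; the last joint's range is limited). The gripper opens to 85 mm and grips with 20 to 120 N. Pads are 22 mm wide; open, the fingers measure 114 mm over their backs; the gripper's body (76 mm by 85 mm) begins 54 mm behind the grasp point. The pads swing forward as they close: fully open they stand 13 mm farther back than shut.
Start: joints at [1.118, 0.286, 1.577, -0, 1.279, -0.15], TCP at [0.201, 0.644, 0.25] pointing down, gripper open.
Joint ranges: [-2.77, 2.77], [-0.9, 2.22], [0.21, 2.48], [-1.53, 4.67], [0.24, 2.81], [-2.84, 2.84]. Speed limits (rad/s): [2.79, 2.79, 3.14, 3.14, 3.14, 3.14].

## Interface

Orientations are given as a unit quaternion [x, y, z, w].
In Python, from plant import get_state, cams, ctrl gives the robot as it stands. The module is installed in compiled form; this text tells all that it offers.
- The arm moves only by the tool jog_arm, never from a script. Its argument "deltas" is text: rows parted by semicolons, each of 6 numbers parted by spaces: the shift along the world's x, y, z normalised to -1 to 1, where 1 is 0.02 m, then the turn, a rotation vector about the world's x, y, z normalised to -1 to 1, where 1 is 0.1 rad. In form: x y z ax ay az; .... A call has 1 to 20 rows; each row shifts and turns the commanded pose from where the row before left it; what a row does not reach is not made up. A row lasts 1/8 s, in which the tool goes at most 62.5 mm and 10.7 degrees, less where a joint would pass 70% of its speed; a pose out of reach is approached as far as the arm can. A call with a number of a shift or a turn outside -1 to 1 is refused whole. A call with a gripper value outside its range is refused whole. "gripper" is the opening, from 0 (shut) to 1 (fully open), set as the call begins (left out, the last holds). The fingers move at their own pace and stop on an object; "squeeze" is the grip in N (left out, the last holds). Time passes only in rows, so rows that do not move let the fingers close. It gives the time, the measured TCP pose, the force, the opening and the grip force at its end, in the units of the state.
- get_state(): the state, without advancing time (a new reading comes with each control period).
- cams.read_camera(name): name is "scene" or "side" or "wrist"; returns a dict with "color" (420x560x3 uint8, blue, green, red), "vfov" (degrees; the focal length in pixels is half the picture's height over the tangent of half this angle, whatever the lens; pixels are square), "cx", "cy" (the principal point, pixels), "rvec" (rotation vector, rad) and "tvec" (3), from world to camera coordinates, as OpenCV has them. Camera axes: x right, y down, z forward; pixel columns grow to the right and rows downward; lengths in m; the calibration is good to about 2 mm. A picture is of the moment at which its call begins. There is no depth.
- ctrl.sign_off(): hands the job in; it is judged then, once.
The state is a dict: "time": time; "qpos": joint angles; "dq": joint speeds; "joint_efforts": joint torques, N m; "eef_pos": TCP position; "tcp_rot": TCP orientation; "contact_force": force on the tool from outside, world axes, zero at the start; "wrist_torque": the same for the moment, N m; "opening": opening from 0.0 (shut) to 1.0 (fully open); "finger_force": force on a finger pad.
Only numpy, scipy, OpenCV 4.12 (cv2) and the standard library are available. Lean on these libraries where they do the work, as an engineer would, in place of code of your own. Each camera call takes 0.05 s, during which the arm holds its last target. There are 200 camera calls.

## Task

Confirm the picks for this valve build with a fingertip: lightly press down the white key beside the valve body, then the one beside the two blue-capped fittings, then the one beside the three dome bolts, in that order, so that each goes down and stays down. The red bottle is not used in this build, so leave its key up; pick up nothing and leave all the parts standing where they are.

Things in the scene. Friction and masses are not known exactly. Their poses are not given: they have to be found in the camera images.
- top_body (a point): centre of the top of the key beside the grey die-cast valve body; it sinks with the key. All four keys look alike: a round white pad 30 mm wide in an orange band 32 mm wide, untouched top 46 mm above the bench, standing 20 mm out of a black housing 46x50 mm whose top is 26 mm above the bench. z is up; the part stands about 75 mm from it along the point's +x
- key_body (a joint): how far that key (its orange band) is down, m: 0 (up to 0.001 at the start) to 0.014 at its stop. It starts down at about 3 N, needs 4 N to be 5 mm down, 5 N at 10 mm, 6 N at the stop, and stays where it is left; the white pad in it is springy, yields 0.45 mm per N more and comes back. It counts as confirmed from 0.004 down; over 20 N is too hard
- top_fitting (a point): centre of the top of the key beside the two blue-capped air fittings; it sinks with the key. All four keys look alike: a round white pad 30 mm wide in an orange band 32 mm wide, untouched top 46 mm above the bench, standing 20 mm out of a black housing 46x50 mm whose top is 26 mm above the bench. z is up; the part stands about 75 mm from it along the point's +x
- key_fitting (a joint): how far that key (its orange band) is down, m: 0 (up to 0.001 at the start) to 0.014 at its stop. It starts down at about 3 N, needs 4 N to be 5 mm down, 5 N at 10 mm, 6 N at the stop, and stays where it is left; the white pad in it is springy, yields 0.45 mm per N more and comes back. It counts as confirmed from 0.004 down; over 20 N is too hard
- top_bolt (a point): centre of the top of the key beside the three dome bolts; it sinks with the key. All four keys look alike: a round white pad 30 mm wide in an orange band 32 mm wide, untouched top 46 mm above the bench, standing 20 mm out of a black housing 46x50 mm whose top is 26 mm above the bench. z is up; the part stands about 75 mm from it along the point's +x
- key_bolt (a joint): how far that key (its orange band) is down, m: 0 (up to 0.001 at the start) to 0.014 at its stop. It starts down at about 3 N, needs 4 N to be 5 mm down, 5 N at 10 mm, 6 N at the stop, and stays where it is left; the white pad in it is springy, yields 0.45 mm per N more and comes back. It counts as confirmed from 0.004 down; over 20 N is too hard
- top_threadlock (a point): centre of the top of the key beside the small red bottle; it sinks with the key. All four keys look alike: a round white pad 30 mm wide in an orange band 32 mm wide, untouched top 46 mm above the bench, standing 20 mm out of a black housing 46x50 mm whose top is 26 mm above the bench. z is up; the part stands about 75 mm from it along the point's +x
- key_threadlock (a joint): how far that key (its orange band) is down, m: 0 (up to 0.001 at the start) to 0.014 at its stop. It starts down at about 3 N, needs 4 N to be 5 mm down, 5 N at 10 mm, 6 N at the stop, and stays where it is left; the white pad in it is springy, yields 0.45 mm per N more and comes back. It counts as confirmed from 0.004 down; over 20 N is too hard
- valve_body: grey die-cast zinc valve body, upright, 36x39x53 mm, about 190 g; loose, stands on the plate of top_body. Origin: centre of its underside
- fitting_a: black push-in air fitting with a blue cap and brass hexagon, upright, 16 mm wide, 30 mm tall; loose, stands on the plate of top_fitting. Origin: centre of its underside
- fitting_b: its twin; loose, stands on the plate of top_fitting. Origin: centre of its underside
- bolt_a: plated dome bolt standing on its head, 14 mm wide, 23 mm tall; loose, stands on the plate of top_bolt. Origin: centre of its underside
- bolt_b: its twin; loose, stands on the plate of top_bolt. Origin: centre of its underside
- bolt_c: its twin; loose, stands on the plate of top_bolt. Origin: centre of its underside
- red_bottle: red bottle with a black cap, 33 mm wide, 97 mm tall; loose, stands on the plate of top_threadlock. Origin: centre of its underside
- post (a point): foot of a blue steel post 55 mm square that rises over 1 m from the bench; an air regulator hangs on its robot side and right side at 0.38 to 0.58 m height, with a red lever reaching 0.24 m to the right of the post (towards -y) at 0.49 m height. Keep the arm clear
- station_body: aluminium plate, 134x66x8 mm, screwed down, carrying the grey die-cast valve body on a black mat and the key top_body. Origin: centre of its underside, on the bench; +x runs from the key (at x = -45 mm) to the part (at x = +30 mm); yaw up to 0.15 either way
- station_fitting: aluminium plate, 134x66x8 mm, screwed down, carrying the two blue-capped air fittings on a black mat and the key top_fitting. Origin: centre of its underside, on the bench; +x runs from the key (at x = -45 mm) to the part (at x = +30 mm); yaw up to 0.15 either way
- station_bolt: aluminium plate, 134x66x8 mm, screwed down, carrying the three dome bolts on a black mat and the key top_bolt. Origin: centre of its underside, on the bench; +x runs from the key (at x = -45 mm) to the part (at x = +30 mm); yaw up to 0.15 either way
- station_threadlock: aluminium plate, 134x66x8 mm, screwed down, carrying the small red bottle on a black mat and the key top_threadlock. Origin: centre of its underside, on the bench; +x runs from the key (at x = -45 mm) to the part (at x = +30 mm); yaw up to 0.15 either way
Mind the look-alikes: they are no part of the job. There is more than one size of the red_bottle; the job needs the middle-sized.

How it is judged:
On the way, in this order (a step that is already met when the one before it is completed fails the run):
1. the key by the grey die-cast valve body is down (4 mm or more) (value of joint key_body above 0.004 m), for 0.1 s.
2. the key by the two blue-capped air fittings is down (4 mm or more) (value of joint key_fitting above 0.004 m), for 0.1 s.
3. the key by the three dome bolts is down (4 mm or more) (value of joint key_bolt above 0.004 m), for 0.1 s.
At the end, for the whole second after the job is handed in: the keys by the valve body, the fittings and the dome bolts are each down by at least 4 mm of their 14 mm, the key by the red bottle is down by less than 3 mm, and every part stands within 15 mm of where it stood (value of joint each of key_body, key_fitting, key_bolt above 0.004 m and value of joint key_threadlock below 0.003 m and distance of each of valve_body, fitting_a, fitting_b, bolt_a, bolt_b, bolt_c, red_bottle from where it was at the start of the episode below 0.015 m and angle between each of valve_body, fitting_a, fitting_b, bolt_a, bolt_b, bolt_c, red_bottle's own z axis and vertical below 0.5 rad); the robot touches nothing.
It fails at once if a key goes down (3 mm) before the one that comes before it is confirmed ((value of joint key_fitting above 0.003 m and value of joint key_body below 0.004 m) or (value of joint key_bolt above 0.003 m and value of joint key_fitting below 0.004 m)).
It fails at once if the key by the red bottle goes down (3 mm) (value of joint key_threadlock above 0.003 m).
It fails at once if a key or its station is pushed with more than 20 N (contact force between any of the fingers, the arm and station_body above 20 N or contact force between any of the fingers, the arm and station_fitting above 20 N or contact force between any of the fingers, the arm and station_bolt above 20 N or contact force between any of the fingers, the arm and station_threadlock above 20 N).
It fails at once if a part is lifted, carried, knocked over or shifted by more than 15 mm (distance of any of valve_body, fitting_a, fitting_b, bolt_a, bolt_b, bolt_c, red_bottle from where it was at the start of the episode above 0.015 m or angle between any of valve_body, fitting_a, fitting_b, bolt_a, bolt_b, bolt_c, red_bottle's own z axis and vertical above 0.5 rad).
It also fails if it takes over 48 s, if anything falls off the work surface, if the arm or the gripper's body presses on something with over 40 N, if the wrist force passes 120 N, or if a joint passes its speed limit or range.

## Working session

There is one attempt and no reset: what is moved stays moved. The work goes in short steps, Python scripts to look and compute and a tool call to move; the robot and the scene stay as the last step left them, time stands still between calls to the robot, and variables do not carry over. Pictures are saved under pics/ and viewed, at most 10 in all, crops included, and the job is handed in when it is done.

Besides the shell and the picture viewer there is one more tool, called after "Emit:" as name(argument=value, ...) on one line, values as JSON. jog_arm: Moves the arm, as the interface text tells. Its arguments: {"type":"object","properties":{"deltas":{"type":"string"},"gripper":{"type":"number"},"squeeze":{"type":"number"}},"required":["deltas"]}

```bash
mkdir -p pics; python3 - <<'E'
from plant import get_state, cams, ctrl
import cv2,pickle
d={n:cams.read_camera(n) for n in("scene","side","wrist")}
pickle.dump(d,open('d.pkl','wb'))
for n in d:
    cv2.imwrite(f'pics/{n}0.png',d[n]['color']); c=d[n]; print(n,c['vfov'],c['cx'],c['cy'],c['rvec'],c['tvec'])
print(get_state())
E
```

```text
scene 56.84413637899337 280.9817674364887 216.21689430848252 [ 1.9037677  -0.95944442  0.54570079] [-0.43770022  0.20949818  0.68594381]
side 49.80667526653413 287.37337775244737 204.47627343317083 [ 0.09507098  2.75570757 -1.47731238] [0.49563082 0.13641734 0.88587141]
wrist 71.81299234327801 277.1452001561468 210.06125057490962 [-2.30775222 -1.69739091 -0.2770052 ] [-0.67327312 -0.04102455  0.38127822]
{'time': 0.15, 'qpos': array([ 1.11800631e+00,  2.86995136e-01,  1.57782718e+00, -2.61348596e-05,
        1.27856436e+00, -1.50021139e-01]), 'dq': array([-0.00219168, -0.00269397, -0.00509341, -0.00020692, -0.00160411,
       -0.00025873]), 'joint_efforts': array([ 6.12750518e-04, -4.06603217e+01, -2.93140626e+01, -1.49352049e-04,
        3.95644995e-03,  1.44492759e-05]), 'eef_pos': array([0.20104694, 0.64387902, 0.24925024]), 'tcp_rot': array([ 1.50803088e-01,  9.88563414e-01, -8.60285670e-04, -2.54342420e-04]), 'contact_force': array([-0.0500111 , -0.02012517,  0.43582802]), 'wrist_torque': array([ 0.04718723,  0.00743354, -0.01215421]), 'finger_force': 0.0, 'opening': 0.9962251028426441}
```

View pics/scene0.png

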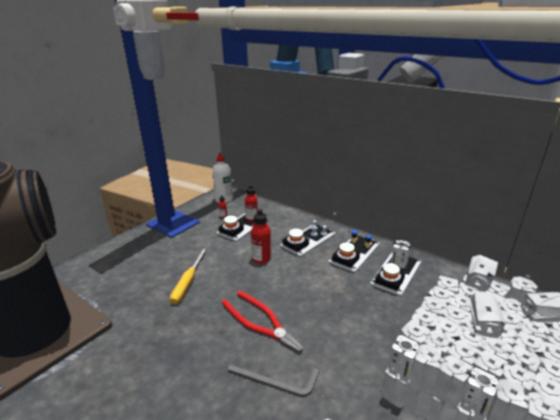

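View pics/side0.png

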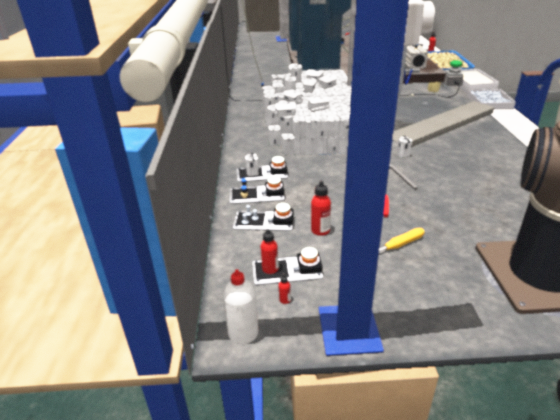

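Scene view, keys from left to right: (231,224) by the red bottle, (296,237) by the dome bolts, (347,251) by the blue-capped fittings, (391,271) by the grey body. Side view, keys: (309,258) bottle, (283,211) bolts, (274,184) fittings, (278,163) body. I'll measure these next.

```bash
cat > h.py <<'E'
import cv2,numpy as np,pickle
def KRt(c):
    h=c['color'].shape[0]; f=h/2/np.tan(np.radians(c['vfov'])/2)
    return np.array([[f,0,c['cx']],[0,f,c['cy']],[0,0,1]]),cv2.Rodrigues(np.array(c['rvec']))[0],np.array(c['tvec']).reshape(3)
def ray(c,uv,z):
    K,R,t=KRt(c); d=R.T@np.linalg.inv(K)@np.array([*uv,1.]); o=-R.T@t
    return o+d*(z-o[2])/d[2]
def proj(c,p):
    K,R,t=KRt(c); q=K@(R@np.array(p)+t); return q[:2]/q[2]
def pads(c,seeds,r=14):
    """centroid of bright white top pad near each seed (pixel)"""
    out=[]
    im=c['color'].astype(int); hsv=cv2.cvtColor(c['color'],cv2.COLOR_BGR2HSV)
    m=((hsv[...,1]<70)&(hsv[...,2]>170)).astype(np.uint8)
    n,l,s,cen=cv2.connectedComponentsWithStats(m)
    for u,v in seeds:
        k=min((k for k in range(1,n) if s[k,4]>=15),key=lambda k:np.hypot(*(cen[k]-(u,v))))
        out.append((cen[k],s[k]))
    return out
E
python3 - <<'E'
from h import *
d=pickle.load(open('d.pkl','rb'))
S={'scene':[(231,221),(296,233),(347,247),(391,267)],'side':[(309,253),(283,207),(274,181),(278,159)]}
for n in S:
    for (cen,s) in pads(d[n],S[n]): print(n,cen.round(1),s,ray(d[n],cen,.046).round(4))
for n in d: 
    K,R,t=KRt(d[n]); print(n,'cam',(-R.T@t).round(3),'tcp px',proj(d[n],[.201,.644,.25]))
a=cv2.resize(d['scene']['color'][180:300,200:430],None,fx=3.4,fy=3.4,interpolation=cv2.INTER_CUBIC)
b=cv2.resize(d['side']['color'][140:290,220:345],None,fx=3.4,fy=3.4,interpolation=cv2.INTER_CUBIC)
cv2.imwrite('pics/crop1.png',a); cv2.imwrite('pics/crop2.png',b)
E
```

```text
scene [230.5 218.7] [224 215  15   8  82] [ 0.4502 -0.0562  0.046 ]
scene [298.1 231.3] [289 226  27  11 121] [ 0.4983 -0.2231  0.046 ]
scene [346.6 246.2] [340 240  14  12 114] [ 0.5092 -0.3426  0.046 ]
scene [390.1 266. ] [382 254  18  20 171] [ 0.4973 -0.4464  0.046 ]
side [309.3 270.7] [ 275  236   64   80 2425] [0.4554 0.0055 0.046 ]
side [277.9 233.4] [275 232   7   4  20] [ 0.5086 -0.1131  0.046 ]
side [276.6 165.9] [271 163  14   6  28] [ 0.4998 -0.4019  0.046 ]
side [277.7 158.5] [271 155  14   8  94] [ 0.4951 -0.4423  0.046 ]
scene cam [-0.129 -0.652  0.514] tcp px [-29.92366017 114.48334247]
side cam [0.524 0.632 0.613] tcp px [1018.78432099  855.91801885]
wrist cam [0.121 0.668 0.373] tcp px [278.94036692 289.72583715]
```

View pics/wrist0.png

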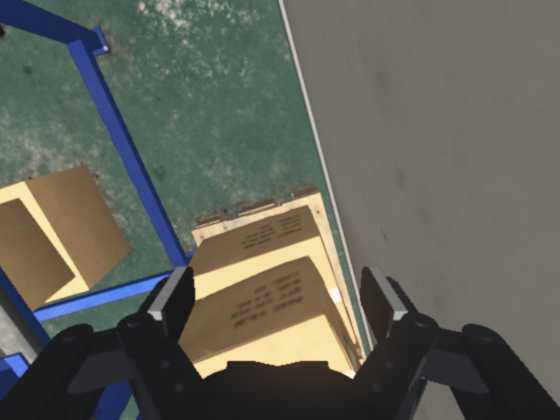

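View pics/crop1.png

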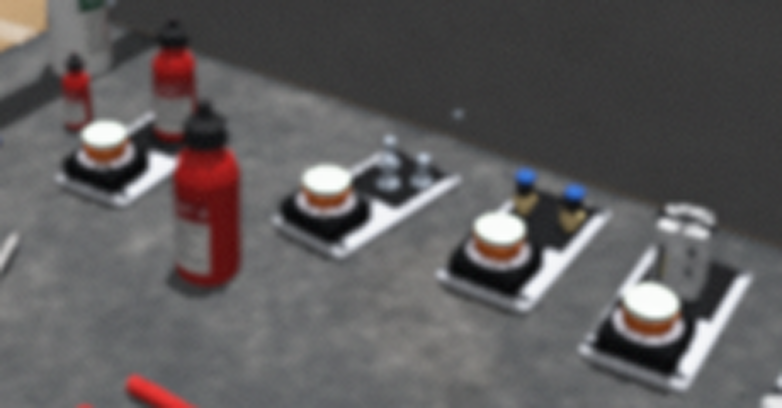

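Crop: each key sits beside its part. Keys at scene px: body (391,269), fittings (347,249), bolts (296,234), red bottle (231,221). Red bottles: small one at (222,208), middle-sized one on the plate at (251,205), and the large loose one at (260,240). The threadlock key is therefore the leftmost, and it stays up. I'll now refine the pad centres and find the post and obstacles.

```bash
python3 - <<'E'
from h import *
d=pickle.load(open('d.pkl','rb'))
S={'scene':[(231,221),(296,234),(347,249),(391,269)],'side':[(309,254),(283,208),(274,182),(278,160)]}
P={}
for n in S:
    im=d[n]['color']; hsv=cv2.cvtColor(im,cv2.COLOR_BGR2HSV)
    for i,(u,v) in enumerate(S[n]):
        m=np.zeros(im.shape[:2],np.uint8); 
        x0,y0=u-10,v-8
        roi=hsv[y0:v+8,x0:u+11]; w=(roi[...,1]<60)&(roi[...,2]>190)
        k,l,s,c=cv2.connectedComponentsWithStats(w.astype(np.uint8),connectivity=4)
        j=1+np.argmax(s[1:,4]); bb=s[j]; cen=c[j]+(x0,y0)
        o=((roi[...,0]<20)&(roi[...,1]>110)&(roi[...,2]>90)); oy,ox=np.nonzero(o)
        print(n,i,'white',cen.round(1),bb, 'z46',ray(d[n],cen,.046)[:2].round(4),'orange',(ox.mean()+x0).round(1),(oy.mean()+y0).round(1),ox.min()+x0,ox.max()+x0)
pts={'post scene':('scene',(172,222)),'post side':('side',(350,330)),'bigbottle sc':('scene',(261,260)),'bigb side':('side',(321,230)),'plier':('scene',(260,310)),'valvebox':('scene',(405,340))}
for k,(n,p) in pts.items(): print(k,ray(d[n],p,0)[:2].round(3))
print('valve top',ray(d['scene'],(402,243),.06).round(3))
# scene pixel of 2cam check
for p in ([.498,-.447,.046],):print(proj(d['side'],p))
E
```

```text
scene 0 white [230.4 218.7] [ 3  3 14  7 69] z46 [ 0.4498 -0.0562] orange 230.3 224.9 225 235
scene 1 white [295.7 232.1] [ 3  3 14  8 86] z46 [ 0.4922 -0.2208] orange 295.6 238.5 290 301
scene 2 white [346.5 246.3] [ 3  0 14 10 96] z46 [ 0.5088 -0.3426] orange 345.9 253.4 340 352
scene 3 white [390.4 267.3] [  2   0  16  12 134] z46 [ 0.4936 -0.4485] orange 389.8 274.9 384 397
side 0 white [309.3 251.4] [  1   0  20  13 190] z46 [ 0.45   -0.0501] orange 308.5 259.6 302 315
side 1 white [282.4 206.1] [  0   1  18  11 142] z46 [ 0.4943 -0.2132] orange 283.0 213.3 277 288
side 2 white [273.4 177.8] [  0   0  21  10 158] z46 [ 0.5102 -0.3414] orange 273.9 185.1 269 279
side 3 white [277.7 158.9] [ 4  3 13  8 80] z46 [ 0.4952 -0.4402] orange 278.1 164.1 273 283
post scene [0.403 0.116]
post side [0.395 0.11 ]
bigbottle sc [ 0.41  -0.183]
bigb side [ 0.41  -0.178]
plier [ 0.285 -0.284]
valvebox [ 0.375 -0.532]
valve top [ 0.569 -0.44   0.06 ]
[276.56846548 157.76195283]
```

View pics/crop2.png

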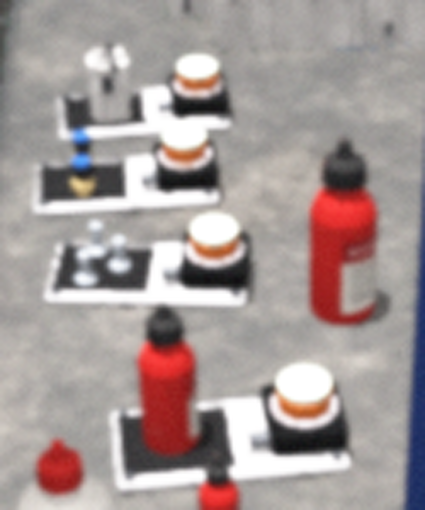

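Side crop confirms the pairing: body key (278,160), fittings (274,182), bolts (283,208), bottle (309,254). The post at about (0.40, 0.11) stands between the start and the keys, so the arm has to fold to pass it. I'll close the gripper and make a few clear moves to identify the kinematics.

Emit:
jog_arm(deltas="0 0 1 0 0 0;0 0 1 0 0 0;0 0 1 0 0 0;-0.3 -0.9 1 0 0 0;-0.3 -0.9 1 0 0 0;-0.3 -0.9 1 0 0 0;-0.3 -0.9 1 0 0 0;0 0 0 0 0 0", gripper=0)

```text
time: 1.15
eef_pos: [0.1773, 0.5725, 0.3949]
tcp_rot: [0.151, 0.989, 0.004, 0.001]
contact_force: [0.5, 0.9, 0.6]
opening: 0.001
finger_force: 0.0
```

```bash
cat > log.py <<'E'
from plant import get_state
import pickle,os
s=get_state(); L=pickle.load(open('log.pkl','rb')) if os.path.exists('log.pkl') else []
L.append((s['qpos'],s['eef_pos'],s['tcp_rot'])); pickle.dump(L,open('log.pkl','wb'))
print(s['time'],s['qpos'].round(3),s['eef_pos'].round(4),s['tcp_rot'].round(3))
E
python3 log.py; python3 - <<'E'
from h import *
d=pickle.load(open('d.pkl','rb'))
for n in('scene','side'):
    for p in [(.4,.113,0),(.4,.113,.3),(.4,.113,.38),(.4,.113,.58),(.4,.05,.49),(.4,-.15,.49),(.33,.05,.49),(.33,-.15,.49)]: print(n,p,proj(d[n],p).round(0))
E
```

```text
1.15 [ 1.101  0.043  1.593  0.     1.498 -0.167] [0.1773 0.5725 0.3949] [0.151 0.989 0.004 0.001]
scene (0.4, 0.113, 0) [172. 223.]
scene (0.4, 0.113, 0.3) [152. 108.]
scene (0.4, 0.113, 0.38) [145.  71.]
scene (0.4, 0.113, 0.58) [126. -40.]
scene (0.4, 0.05, 0.49) [155.  14.]
scene (0.4, -0.15, 0.49) [231.  15.]
scene (0.33, 0.05, 0.49) [123.  15.]
scene (0.33, -0.15, 0.49) [199.  17.]
side (0.4, 0.113, 0) [348. 331.]
side (0.4, 0.113, 0.3) [360. 181.]
side (0.4, 0.113, 0.38) [365. 126.]
side (0.4, 0.113, 0.58) [380. -59.]
side (0.4, 0.05, 0.49) [361.  22.]
side (0.4, -0.15, 0.49) [337.  -5.]
side (0.33, 0.05, 0.49) [418.  20.]
side (0.33, -0.15, 0.49) [380.  -7.]
```

Emit:
jog_arm(deltas="0 0 0 -0.95 0.3 0;0 0 0 -0.95 0.3 0;0 0 0 -0.95 0.3 0;0 0 0 -0.95 0.3 0;0 0 0 -0.95 0.3 0;0 0 0 0 0 0;0 0 0 0 0 0")

```text
time: 2.02
eef_pos: [0.1773, 0.5725, 0.3899]
tcp_rot: [0.146, 0.958, -0.243, -0.038]
contact_force: [0.4, 0.4, 0.3]
opening: -0.002
finger_force: 0.0
```

```bash
python3 log.py
```

```text
2.025 [ 1.127  0.306  1.352 -0.071  1.976 -0.153] [0.1773 0.5725 0.3899] [ 0.146  0.958 -0.243 -0.038]
```

Emit:
jog_arm(deltas="-0.3 -0.95 0.6 0 0 0;-0.3 -0.95 0.6 0 0 0;-0.3 -0.95 0.6 0 0 0;-0.3 -0.95 0.6 0 0 0;-0.3 -0.95 0.6 0 0 0;0 0 0 0 0 0;0 0 0 0 0 0")

```text
time: 2.9
eef_pos: [0.1473, 0.4774, 0.4502]
tcp_rot: [0.146, 0.958, -0.243, -0.038]
contact_force: [-0.0, -0.2, -0.1]
opening: 0.001
finger_force: 0.0
```

```bash
python3 log.py; python3 - <<'E'
import pickle,numpy as np
from scipy.optimize import least_squares
from scipy.spatial.transform import Rotation as R
L=pickle.load(open('log.pkl','rb'))
L.insert(0,(np.array([1.118,.287,1.5778,0,1.2786,-.15]),np.array([.20105,.64388,.24925]),np.array([.1508,.98856,-.00086,-.00025])))
A=[];b=[]
for q,p,o in L:
    c1,s1=np.cos(q[0]),np.sin(q[0]); r=p[0]*c1+p[1]*s1; lat=-p[0]*s1+p[1]*c1
    tz=R.from_quat(o).as_matrix()[:,2]; pitch=np.arctan2(tz[0]*c1+tz[1]*s1,tz[2])
    print(r.round(4),lat.round(4),p[2].round(4),'pitch',pitch.round(3),(q[1]+q[2]+q[4]).round(3))
    a=q[1];e=a+q[2];w=e+q[4]
    A+=[[0,np.sin(a),np.sin(e),np.sin(w),np.cos(e)],[1,np.cos(a),np.cos(e),np.cos(w),-np.sin(e)]]; b+=[r,p[2]]
A=np.array(A);b=np.array(b)
for n in(4,5):
    x,res,rk,sv=np.linalg.lstsq(A[:,:n],b,rcond=None); print('h L1 L2 Lt off',x.round(4),'err',abs(A[:,:n]@x-b).max(),sv)
E
```

```text
2.9 [ 1.104  0.065  1.521 -0.086  2.045 -0.184] [0.1473 0.4774 0.4502] [ 0.146  0.958 -0.243 -0.038]
0.667 0.1009 0.2492 pitch -3.14 3.143
0.5908 0.1009 0.3949 pitch 3.134 3.134
0.5931 0.0858 0.3899 pitch -2.648 3.634
0.4926 0.0833 0.4502 pitch -2.65 3.631
h L1 L2 Lt off [0.228  0.4297 0.5712 0.2249] err 0.0010006340088595245 [3.41863824 2.02979947 0.40490578 0.16993534]
h L1 L2 Lt off [0.2426 0.4445 0.5728 0.2313 0.0231] err 0.00034474771013304206 [3.95097789 2.03074935 0.482989   0.17008068 0.06020822]
```

```bash
python3 - <<'E'
from h import *
d=pickle.load(open('d.pkl','rb'))
a=cv2.resize(d['scene']['color'][0:120,90:250],(533,400),interpolation=cv2.INTER_CUBIC)
b=cv2.resize(d['side']['color'][0:120,330:450],(266,400)[::1],interpolation=cv2.INTER_CUBIC)
cv2.imwrite('pics/crop3.png',np.hstack([a,b]))
E
```

```text
(no output)
```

View pics/crop3.png

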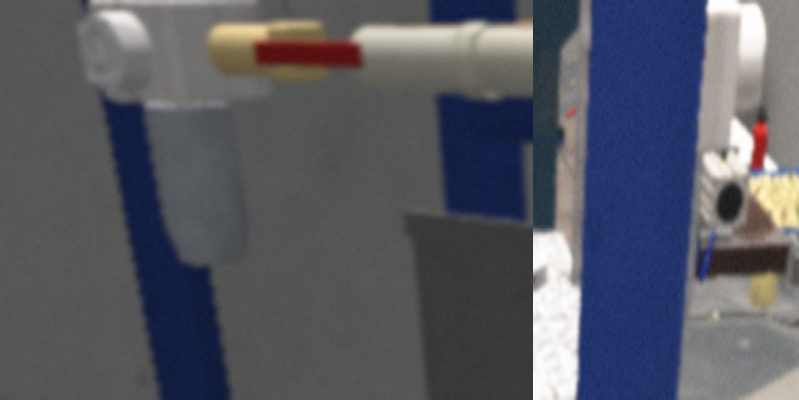

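Crop: regulator knob reaches x≈0.31 m, and the red lever runs along y at x≈0.34, z=0.49, ending at about scene px (199,15). I'll fold the arm high and pass at R≈0.2 m, and check the tilt and path clearances numerically.

```bash
cat > k.py <<'E'
import numpy as np
h,L1,L2,Lt,D=.233,.433,.5715,.227,.1009
def arm(tip,tz):
    """tip=TCP pos, tz=tool z axis; returns q1,q2,q3,elbow,wrist,shoulder-offset point"""
    w=np.array(tip)-Lt*np.array(tz); R=np.hypot(w[0],w[1])
    q1=np.arctan2(w[1],w[0])-np.arcsin(D/R); r=np.sqrt(R*R-D*D); z=w[2]-h
    dd=r*r+z*z; c=(dd-L1**2-L2**2)/(2*L1*L2); q3=np.arccos(np.clip(c,-1,1))
    q2=np.arctan2(r,z)-np.arccos(np.clip((L1**2+dd-L2**2)/(2*L1*np.sqrt(dd)),-1,1))
    u=np.array([np.cos(q1),np.sin(q1),0]); n=np.array([-u[1],u[0],0])
    e=n*D+u*L1*np.sin(q2)+np.array([0,0,h+L1*np.cos(q2)])
    return q1,q2,q3,e,w,c
def segd(a,b,c,d,N=60):
    s=np.linspace(0,1,N)[:,None]; A=a+(b-a)*s; C=c+(d-c)*s
    return np.linalg.norm(A[:,None]-C[None],axis=2).min()
lev=(np.array([.335,.06,.49]),np.array([.335,-.155,.49]))
reg=(np.array([.35,.08,.40]),np.array([.35,.08,.57]))
def clear(tip,tz):
    q1,q2,q3,e,w,c=arm(tip,tz)
    return min(segd(e,w,*lev),segd(np.array(tip),w,*lev)),segd(e,w,*reg),(q1,q2,q3)
def tilt(th,ph): # wrist displaced horizontally toward azimuth ph
    return -np.array([np.sin(th)*np.cos(ph),np.sin(th)*np.sin(ph),np.cos(th)])
E
python3 - <<'E'
from k import *
from h import *
d=pickle.load(open('d.pkl','rb'))
# big bottle height: find z so that (0.41,-0.181,z) projects to its top row
for z in(.1,.12,.14,.16): print(z,proj(d['scene'],(.41,-.181,z)).round(0),proj(d['side'],(.41,-.181,z)).round(0))
K={'body':(.495,-.444),'fit':(.5095,-.342),'bolt':(.4935,-.217)}
bot=(np.array([.41,-.181,0]),np.array([.41,-.181,.13]))
for th in(0,.2,.35,.5):
  for ph in ([0] if th==0 else np.radians([180,200,225,250,270])):
    tz=tilt(th,ph); o=[]
    for n,(x,y) in K.items():
        tip=np.array([x,y,.04])-.019*tz
        o.append(np.round(clear(tip,tz)[0],3)); o.append(np.round(clear(tip,tz)[1],3))
    print(th,np.degrees(ph).round(),o,'bottle',segd(tip-.05*tz,tip-.2*tz,*bot).round(3), np.round(clear(tip,tz)[2],2))
E
```

```text
0.1 [258. 221.] [322. 192.]
0.12 [258. 213.] [322. 184.]
0.14 [258. 205.] [323. 175.]
0.16 [257. 196.] [323. 167.]
0 0.0 [np.float64(0.065), np.float64(0.229), np.float64(0.017), np.float64(0.199), np.float64(0.029), np.float64(0.163)] bottle 0.091 [-0.6   0.22  2.06]
0.2 180.0 [np.float64(0.082), np.float64(0.239), np.float64(0.041), np.float64(0.21), np.float64(0.056), np.float64(0.177)] bottle 0.073 [-0.66  0.14  2.17]
0.2 200.0 [np.float64(0.087), np.float64(0.242), np.float64(0.044), np.float64(0.214), np.float64(0.053), np.float64(0.182)] bottle 0.078 [-0.68  0.16  2.14]
0.2 225.0 [np.float64(0.089), np.float64(0.244), np.float64(0.044), np.float64(0.216), np.float64(0.044), np.float64(0.185)] bottle 0.086 [-0.7   0.19  2.1 ]
0.2 250.0 [np.float64(0.087), np.float64(0.244), np.float64(0.042), np.float64(0.215), np.float64(0.034), np.float64(0.184)] bottle 0.093 [-0.69  0.24  2.04]
0.2 270.0 [np.float64(0.083), np.float64(0.242), np.float64(0.037), np.float64(0.213), np.float64(0.025), np.float64(0.18)] bottle 0.097 [-0.68  0.27  2.  ]
0.35 180.0 [np.float64(0.096), np.float64(0
[... 835 characters left out ...]
 np.float64(0.102), np.float64(0.198)] bottle 0.047 [-0.76  0.05  2.32]
0.5 200.0 [np.float64(0.12), np.float64(0.262), np.float64(0.083), np.float64(0.235), np.float64(0.092), np.float64(0.208)] bottle 0.064 [-0.81  0.11  2.25]
0.5 225.0 [np.float64(0.122), np.float64(0.271), np.float64(0.083), np.float64(0.24), np.float64(0.07), np.float64(0.212)] bottle 0.085 [-0.83  0.21  2.14]
0.5 250.0 [np.float64(0.115), np.float64(0.275), np.float64(0.075), np.float64(0.237), np.float64(0.046), np.float64(0.208)] bottle 0.099 [-0.81  0.31  2.01]
0.5 270.0 [np.float64(0.102), np.float64(0.273), np.float64(0.064), np.float64(0.232), np.float64(0.026), np.float64(0.201)] bottle 0.108 [-0.77  0.38  1.92]
```

```bash
python3 - <<'E'
from k import *
from h import *
d=pickle.load(open('d.pkl','rb'))
for px in [(402,345),(480,270),(490,320),(440,290),(525,290)]: print(px,[ray(d['scene'],px,z)[:2].round(2).tolist() for z in(0,.08)])
K={'body':(.495,-.444),'fit':(.5095,-.342),'bolt':(.4935,-.217)}
bot=(np.array([.41,-.181,0]),np.array([.41,-.181,.125]))
for th,ph in((.5,210),(.6,200),(.6,215),(.6,225),(.7,215)):
    tz=tilt(th,np.radians(ph)); o=[]
    P=[np.array([*K[n],.075])-.019*tz for n in K]
    pts=[P[0]+(P[1]-P[0])*s for s in np.linspace(0,1,6)]+[P[1]+(P[2]-P[1])*s for s in np.linspace(0,1,6)[1:]]
    print(th,ph,'path',[clear(p,tz)[0].round(3) for p in pts],'bottle',segd(P[2]-.05*tz-[0,0,.035],P[2]-.2*tz-[0,0,.035],*bot).round(3))
# entry: way points (R,az,z,tilt)
ph=np.radians(215)
W=[(.2,-.73,.55,0),(.2,-1.0,.55,0),(.40,-1.0,.45,.3),(.53,-.95,.28,.6),(.667,-.733,.11,.6)]
for a,b in zip(W,W[1:]):
    o=[]
    for s in np.linspace(0,1,6):
        R,az,z,t=np.array(a)+(np.array(b)-np.array(a))*s
        cl=clear((R*np.cos(az),R*np.sin(az),z),tilt(t,ph)); o.append((cl[0].round(3),np.round(cl[2],2).tolist()))
    print(b,o)
E
```

```text
(402, 345) [[0.36, -0.53], [0.29, -0.55]]
(480, 270) [[0.66, -0.59], [0.54, -0.6]]
(490, 320) [[0.51, -0.64], [0.41, -0.64]]
(440, 290) [[0.54, -0.54], [0.44, -0.56]]
(525, 290) [[0.64, -0.68], [0.52, -0.67]]
0.5 210 path [np.float64(0.123), np.float64(0.116), np.float64(0.107), np.float64(0.099), np.float64(0.091), np.float64(0.083), np.float64(0.078), np.float64(0.074), np.float64(0.072), np.float64(0.074), np.float64(0.079)] bottle 0.073
0.6 200 path [np.float64(0.131), np.float64(0.123), np.float64(0.115), np.float64(0.108), np.float64(0.101), np.float64(0.094), np.float64(0.091), np.float64(0.089), np.float64(0.091), np.float64(0.094), np.float64(0.1)] bottle 0.063
0.6 215 path [np.float64(0.134), np.float64(0.126), np.float64(0.119), np.float64(0.111), np.float64(0.103), np.float64(0.095), np.float64(0.089), np.float64(0.085), np.float64(0.082), np.float64(0.083), np.float64(0.085)] bottle 0.077
0.6 225 path [np.float64(0.133), np.float64(0.126), np.float64(0.119), np.float64(0.111), np.float64(0.102), np.float64(0.094), np.float64(0.087), np.float64(0.081), np.float64(0.077), 
[... 702 characters left out ...]
-0.71, 1.97]), (np.float64(0.198), [-1.44, -0.61, 1.96]), (np.float64(0.205), [-1.43, -0.52, 1.95]), (np.float64(0.221), [-1.41, -0.42, 1.92])]
(0.53, -0.95, 0.28, 0.6) [(np.float64(0.221), [-1.41, -0.42, 1.92]), (np.float64(0.237), [-1.41, -0.35, 1.94]), (np.float64(0.238), [-1.4, -0.27, 1.95]), (np.float64(0.229), [-1.39, -0.19, 1.95]), (np.float64(0.222), [-1.38, -0.1, 1.94]), (np.float64(0.217), [-1.37, -0.0, 1.93])]
(0.667, -0.733, 0.11, 0.6) [(np.float64(0.217), [-1.37, -0.0, 1.93]), (np.float64(0.2), [-1.31, 0.08, 1.91]), (np.float64(0.183), [-1.26, 0.16, 1.88]), (np.float64(0.166), [-1.2, 0.25, 1.85]), (np.float64(0.148), [-1.14, 0.33, 1.81]), (np.float64(0.13), [-1.08, 0.42, 1.77])]
```

Emit:
jog_arm(deltas="-0.3 -0.99 0.32 0 0 0;-0.3 -0.99 0.32 0.5 -0.15 0;-0.3 -0.99 0.32 0.5 -0.15 0;-0.3 -0.99 0.32 0.5 -0.15 0;-0.3 -0.99 0.32 0.5 -0.15 0;-0.3 -0.99 0.32 0.5 -0.15 0;-0.3 -0.99 0.32 0.5 -0.15 0;-0.3 -0.99 0.32 0.5 -0.15 0;-0.3 -0.99 0.32 0.5 -0.15 0;-0.3 -0.99 0.32 0.5 -0.15 0;-0.3 -0.99 0.32 0.2 -0.1 0;-0.3 -0.99 0.32 0 0 0;-0.3 -0.99 0.32 0 0 0;-0.3 -0.99 0.32 0 0 0;0 0 0 0 0 0;0 0 0 0 0 0")

```text
time: 4.9
eef_pos: [0.0637, 0.2007, 0.5393]
tcp_rot: [0.15, 0.989, -0.003, -0.002]
contact_force: [0.3, -0.4, -1.2]
opening: -0.0
finger_force: 0.0
```

```bash
python3 log.py; python3 - <<'E'
import numpy as np
az=1.27;R=.21;p=R*np.array([np.cos(az),np.sin(az)])
for k in range(24):
    a=az-.09*(k+1); n=R*np.array([np.cos(a),np.sin(a)]); print(((n-p)/.02).round(2),n.round(3)); p=n
E
```

```text
4.9 [ 0.764 -0.855  1.96  -0.     2.044 -0.506] [0.0637 0.2007 0.5393] [ 0.15   0.989 -0.003 -0.002]
[ 0.89 -0.32] [0.08  0.194]
[ 0.86 -0.4 ] [0.097 0.186]
[ 0.82 -0.47] [0.113 0.177]
[ 0.77 -0.55] [0.129 0.166]
[ 0.72 -0.61] [0.143 0.154]
[ 0.66 -0.67] [0.156 0.14 ]
[ 0.6  -0.73] [0.168 0.125]
[ 0.53 -0.78] [0.179 0.11 ]
[ 0.46 -0.83] [0.188 0.093]
[ 0.38 -0.86] [0.196 0.076]
[ 0.3 -0.9] [0.202 0.058]
[ 0.22 -0.92] [0.206 0.04 ]
[ 0.14 -0.93] [0.209 0.021]
[ 0.05 -0.94] [0.21  0.002]
[-0.03 -0.94] [ 0.209 -0.017]
[-0.12 -0.94] [ 0.207 -0.036]
[-0.2  -0.92] [ 0.203 -0.054]
[-0.28 -0.9 ] [ 0.197 -0.072]
[-0.36 -0.87] [ 0.19  -0.089]
[-0.44 -0.84] [ 0.181 -0.106]
[-0.51 -0.79] [ 0.171 -0.122]
[-0.58 -0.74] [ 0.159 -0.137]
[-0.65 -0.69] [ 0.146 -0.151]
[-0.71 -0.63] [ 0.132 -0.163]
```

Emit:
jog_arm(deltas="0.89 -0.32 0 0 0 -0.9;0.86 -0.4 0 0 0 -0.9;0.82 -0.47 0 0 0 -0.9;0.77 -0.55 0 0 0 -0.9;0.72 -0.61 0 0 0 -0.9;0.66 -0.67 0 0 0 -0.9;0.6 -0.73 0 0 0 -0.9;0.53 -0.78 0 0 0 -0.9;0.46 -0.83 0 0 0 -0.9;0.38 -0.86 0 0 0 -0.9;0.3 -0.9 0 0 0 -0.9;0.22 -0.92 0 0 0 -0.9;0.14 -0.93 0 0 0 -0.9;0.05 -0.94 0 0 0 -0.9;-0.03 -0.94 0 0 0 -0.9;-0.12 -0.94 0 0 0 -0.9;-0.2 -0.92 0 0 0 -0.9;-0.28 -0.9 0 0 0 -0.9;-0.36 -0.87 0 0 0 -0.9;-0.44 -0.84 0 0 0 -0.9")

```text
time: 7.4
eef_pos: [0.1831, -0.1074, 0.539]
tcp_rot: [0.868, 0.496, -0.0, -0.005]
contact_force: [-0.9, 0.7, -0.5]
opening: 0.0
finger_force: 0.0
```

```bash
python3 log.py
```

```text
7.4 [-1.026 -0.85   1.959 -0.     2.042 -0.494] [ 0.1831 -0.1074  0.539 ] [ 0.868  0.496 -0.    -0.005]
```

Emit:
jog_arm(deltas="-0.51 -0.79 0 0 0 -0.9;-0.58 -0.74 0 0 0 -0.9;-0.65 -0.69 0 0 0 0;-0.71 -0.63 0 0 0 0;0.47 -0.97 -0.49 0.21 -0.25 0;0.47 -0.97 -0.49 0.21 -0.25 0;0.47 -0.97 -0.49 0.21 -0.25 0;0.47 -0.97 -0.49 0.21 -0.25 0;0.47 -0.97 -0.49 0.21 -0.25 0;0.47 -0.97 -0.49 0.21 -0.25 0;0.47 -0.97 -0.49 0.21 -0.25 0;0.47 -0.97 -0.49 0.21 -0.25 0;0.47 -0.97 -0.49 0.21 -0.25 0")

```text
time: 9.02
eef_pos: [0.2192, -0.3389, 0.4498]
tcp_rot: [0.899, 0.413, 0.142, -0.044]
contact_force: [-0.7, 0.1, -0.4]
opening: -0.0
finger_force: 0.0
```

Emit:
jog_arm(deltas="0.51 -0.52 -0.94 0.25 -0.3 0;0.51 -0.52 -0.94 0.25 -0.3 0;0.51 -0.52 -0.94 0.25 -0.3 0;0.51 -0.52 -0.94 0.25 -0.3 0;0.51 -0.52 -0.94 0.25 -0.3 0;0.51 -0.52 -0.94 0.25 -0.3 0;0.51 -0.52 -0.94 0.25 -0.3 0;0.51 -0.52 -0.94 0.25 -0.3 0;0.51 -0.52 -0.94 0.25 -0.3 0;0 0 0 0 0 0")

```text
time: 10.28
eef_pos: [0.3103, -0.4307, 0.2787]
tcp_rot: [0.861, 0.396, 0.306, -0.09]
contact_force: [0.8, 0.8, -0.8]
opening: -0.001
finger_force: 0.0
```

```bash
python3 log.py; python3 - <<'E'
from h import *
from plant import cams
from k import *
import pickle
from scipy.spatial.transform import Rotation as R
L=pickle.load(open('log.pkl','rb'))
tz=R.from_quat(L[-1][2]).as_matrix()[:,2]; print('tz',tz.round(3)); print([np.round(v,3) for v in arm(L[-1][1],tz)])
c=cams.read_camera('wrist'); pickle.dump(c,open('w1.pkl','wb')); cv2.imwrite('pics/w1.png',c['color'])
for n,p in {'body':(.495,-.444,.046),'fit':(.5095,-.342,.046),'bolt':(.4935,-.217,.046)}.items(): print(n,proj(c,p).round(1))
E
```

```text
10.275 [-1.377  0.053  1.877  0.552  1.574 -0.769] [ 0.3103 -0.4307  0.2787] [ 0.861  0.396  0.306 -0.09 ]
tz [ 0.456  0.398 -0.796]
[np.float64(-1.374), np.float64(0.043), np.float64(1.897), array([0.103, 0.002, 0.666]), array([ 0.207, -0.521,  0.459]), np.float64(-0.321)]
body [365.1 214.3]
fit [322.1 159. ]
bolt [259.  109.6]
```

View pics/w1.png

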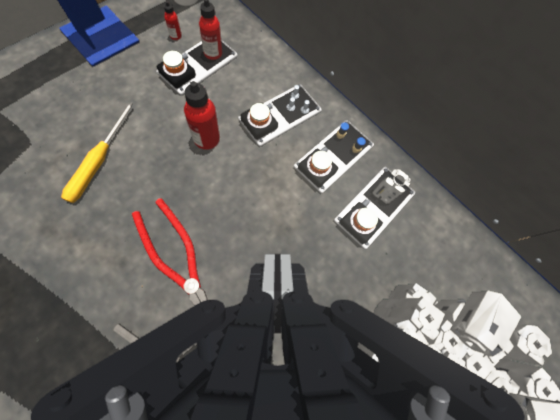

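```bash
cat > m.py <<'E'
from h import *
def orange(c,seeds,r=22):
    """orange band centroid & white pad blob near seeds"""
    hsv=cv2.cvtColor(c['color'],cv2.COLOR_BGR2HSV); out=[]
    for u,v in seeds:
        u,v=int(u),int(v); roi=hsv[max(v-r,0):v+r,max(u-r,0):u+r]
        w=((roi[...,1]<60)&(roi[...,2]>190)).astype(np.uint8)
        k,l,s,cc=cv2.connectedComponentsWithStats(w,connectivity=4)
        j=min((j for j in range(1,k) if s[j,4]>40),key=lambda j:np.hypot(*(cc[j]-r)))
        cnt=cv2.findContours((l==j).astype(np.uint8),0,2)[0][0]
        e=cv2.minEnclosingCircle(cnt); o=np.array([max(u-r,0),max(v-r,0)])
        out.append((cc[j]+o,s[j]))
    return out
E
python3 - <<'E'
from m import *
c=pickle.load(open('w1.pkl','rb'))
for cen,s in orange(c,[(365,214),(322,159),(259,110)]): print(cen.round(1),s,ray(c,cen,.046).round(4))
E
```

```text
[369.7 218.5] [  8  10  36  34 678] [ 0.4954 -0.4525  0.046 ]
[326.2 163.3] [  7  13  37  31 593] [ 0.5093 -0.351   0.046 ]
[265.2 112.8] [ 11   6  33  38 553] [ 0.4973 -0.2275  0.046 ]
```

The wrist picture shows the body pad at (366,215), the fitting pad at (321,159) and the bolt pad at (259,114). These match the projected estimates to a few mm. Next I move above the body key.

Emit:
jog_arm(deltas="0.9 -0.09 -0.9 0 0 0;0.9 -0.09 -0.9 0 0 0;0.9 -0.09 -0.9 0 0 0;0.9 -0.09 -0.9 0 0 0;0.9 -0.09 -0.9 0 0 0;0.9 -0.09 -0.9 0 0 0;0.9 -0.09 -0.9 0 0 0;0.9 -0.09 -0.9 0 0 0;0.9 -0.09 -0.9 0 0 0;0.9 -0.09 -0.9 0 0 0;0 0 0 0 0 0;0 0 0 0 0 0")

```text
time: 11.82
eef_pos: [0.4901, -0.4498, 0.1037]
tcp_rot: [0.861, 0.397, 0.306, -0.086]
contact_force: [0.3, -0.4, 0.1]
opening: -0.001
finger_force: 0.0
```

```bash
python3 log.py; python3 - <<'E'
from m import *
from plant import cams,get_state
print(get_state()['contact_force'])
c=cams.read_camera('wrist'); pickle.dump(c,open('w2.pkl','wb')); cv2.imwrite('pics/w2.png',c['color'])
for n,p in {'body':(.495,-.444,.046),'fit':(.5095,-.342,.046),'bolt':(.4935,-.217,.046)}.items(): print(n,proj(c,p).round(1))
print('tip',proj(c,get_state()['eef_pos']+.019*np.array([.456,.398,-.796])))
E
```

```text
11.825 [-1.105  0.469  1.719  0.673  1.219 -0.724] [ 0.4901 -0.4498  0.1037] [ 0.861  0.397  0.306 -0.086]
[ 0.33324236 -0.36651544  0.11176163]
body [269.4 279.8]
fit [194.8 165.2]
bolt [84.6 70.7]
tip [277.77711954 266.95965899]
```

View pics/w2.png

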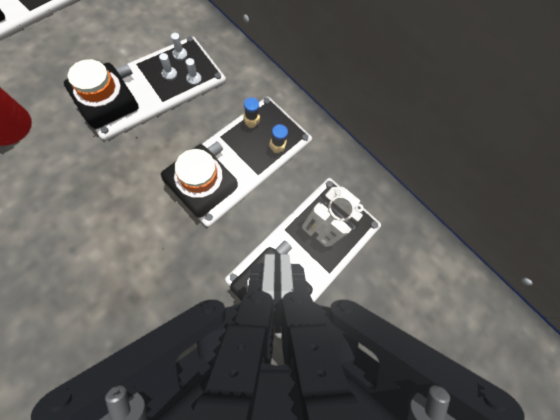

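The wrist picture shows the fitting pad top at (196,165), as predicted, and the bolt pad top at (90,75). The body pad sits under the fingertip. I'll now descend in small steps.

Emit:
jog_arm(deltas="0 0 -0.6 0 0 0;0 0 -0.6 0 0 0;0 0 -0.4 0 0 0;0 0 -0.2 0 0 0;0 0 0 0 0 0")

```text
time: 12.5
eef_pos: [0.4899, -0.4493, 0.066]
tcp_rot: [0.861, 0.396, 0.306, -0.087]
contact_force: [-0.3, 0.4, 0.1]
opening: 0.002
finger_force: 0.0
```

```bash
python3 - <<'E'
from m import *
c=pickle.load(open('w2.pkl','rb'))
for p in [(196,165),(90,75)]: print(ray(c,p,.046).round(4))
E
```

```text
[ 0.5103 -0.3424  0.046 ]
[ 0.4945 -0.2232  0.046 ]
```

Emit:
jog_arm(deltas="0 0 -0.1 0 0 0;0 0 -0.1 0 0 0;0 0 0 0 0 0")

```text
time: 12.88
eef_pos: [0.4903, -0.4499, 0.0633]
tcp_rot: [0.861, 0.397, 0.306, -0.086]
contact_force: [-1.2, 0.1, 2.4]
opening: -0.001
finger_force: 1.4
```

Emit:
jog_arm(deltas="0 0 -0.1 0 0 0;0 0 -0.1 0 0 0;0 0 0 0 0 0")

```text
time: 13.25
eef_pos: [0.4903, -0.4498, 0.0588]
tcp_rot: [0.861, 0.396, 0.306, -0.086]
contact_force: [0.2, -0.6, 3.2]
opening: 0.002
finger_force: 1.8
```

Emit:
jog_arm(deltas="0 0 -0.1 0 0 0;0 0 -0.1 0 0 0;0 0 0 0 0 0")

```text
time: 13.62
eef_pos: [0.4902, -0.4498, 0.0546]
tcp_rot: [0.861, 0.396, 0.306, -0.086]
contact_force: [0.7, -0.8, 4.9]
opening: 0.004
finger_force: 2.2
```

Emit:
jog_arm(deltas="0 0 -0.1 0 0 0;0 0 0 0 0 0")

```text
time: 13.88
eef_pos: [0.4902, -0.4497, 0.0526]
tcp_rot: [0.861, 0.396, 0.306, -0.086]
contact_force: [-0.1, -1.3, 5.0]
opening: 0.002
finger_force: 2.4
```

Emit:
jog_arm(deltas="0 0 0.6 0 0 0;0 0 0.6 0 0 0;0 0 0.6 0 0 0;0.12 0.86 0 0 0 0;0.12 0.86 0 0 0 0;0.12 0.86 0 0 0 0;0.12 0.86 0 0 0 0;0.12 0.86 0 0 0 0;0.12 0.86 0 0 0 0;0 0 0 0 0 0")

```text
time: 15.12
eef_pos: [0.5045, -0.3446, 0.0883]
tcp_rot: [0.861, 0.397, 0.306, -0.087]
contact_force: [-0.1, 0.2, -0.3]
opening: 0.004
finger_force: 0.0
```

```bash
python3 - <<'E'
from m import *
from plant import cams
c=cams.read_camera('scene'); w=cams.read_camera('wrist')
a=c['color'][200:320,250:450]; a=cv2.resize(a,(640,384),interpolation=cv2.INTER_CUBIC)
cv2.imwrite('pics/s3.png',a)
E
```

```text
(no output)
```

View pics/s3.png

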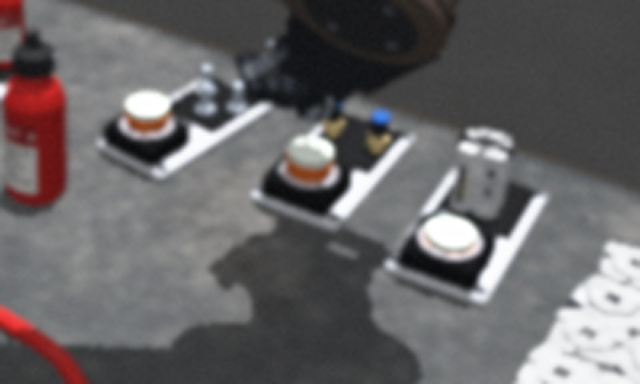

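In the crop the body key is down: its orange band is nearly gone at (450,240), against tall bands on the other keys. All parts are standing. Now the fitting key.

Emit:
jog_arm(deltas="0 -0.1 -0.5 0 0 0;0 0 -0.4 0 0 0;0 0 -0.1 0 0 0;0 0 -0.1 0 0 0;0 0 -0.1 0 0 0;0 0 0 0 0 0")

```text
time: 15.98
eef_pos: [0.5045, -0.3484, 0.0649]
tcp_rot: [0.861, 0.397, 0.306, -0.087]
contact_force: [-1.3, 0.5, 1.6]
opening: 0.0
finger_force: 1.1
```

Emit:
jog_arm(deltas="0 0 -0.1 0 0 0;0 0 -0.1 0 0 0;0 0 0 0 0 0")

```text
time: 16.35
eef_pos: [0.5046, -0.3484, 0.0607]
tcp_rot: [0.861, 0.396, 0.306, -0.087]
contact_force: [-1.8, -0.5, 4.8]
opening: -0.003
finger_force: 1.7
```

Emit:
jog_arm(deltas="0 0 -0.1 0 0 0;0 0 -0.1 0 0 0;0 0 0 0 0 0")

```text
time: 16.73
eef_pos: [0.5046, -0.3485, 0.0566]
tcp_rot: [0.861, 0.396, 0.306, -0.087]
contact_force: [-0.7, -1.0, 4.2]
opening: 0.003
finger_force: 2.0
```

Emit:
jog_arm(deltas="0 0 -0.1 0 0 0;0 0 0 0 0 0")

```text
time: 16.98
eef_pos: [0.5046, -0.3485, 0.0546]
tcp_rot: [0.861, 0.396, 0.306, -0.087]
contact_force: [-1.0, -0.5, 3.4]
opening: 0.001
finger_force: 2.2
```

Emit:
jog_arm(deltas="0 0 -0.1 0 0 0;0 0 0 0 0 0;0 0 0.6 0 0 0;0 0 0.6 0 0 0;0 0 0.6 0 0 0;-0.11 0.88 0 0 0 0;-0.11 0.88 0 0 0 0;-0.11 0.88 0 0 0 0;-0.11 0.88 0 0 0 0;-0.11 0.88 0 0 0 0;-0.11 0.88 0 0 0 0;-0.11 0.88 0 0 0 0;0 0 0 0 0 0")

```text
time: 18.6
eef_pos: [0.4886, -0.2235, 0.0882]
tcp_rot: [0.861, 0.397, 0.306, -0.087]
contact_force: [-0.4, 0.7, -0.6]
opening: -0.002
finger_force: 0.0
```

```bash
python3 - <<'E'
from m import *
from plant import cams,get_state
c=cams.read_camera('scene'); w=cams.read_camera('wrist')
a=c['color'][190:310,230:430]; a=cv2.resize(a,(400,240),interpolation=cv2.INTER_CUBIC)
b=cv2.resize(w['color'],(400,300))
cv2.imwrite('pics/s4.png',np.vstack([a,b])); print(proj(w,(.494,-.22,.046)),get_state()['eef_pos'])
E
```

```text
[272.40167086 279.25997025] [ 0.48924875 -0.22526661  0.08875743]
```

View pics/s4.png

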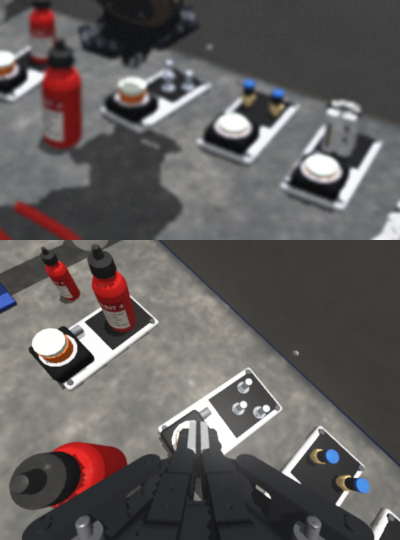

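Both the body and fitting keys now show as low white pads at crop (321,168) and (234,126); the bolt and bottle keys are still up. The fingertip is over the bolt key. I'll check the clearance to the large loose bottle before descending.

```bash
python3 - <<'E'
import numpy as np
from plant import get_state
from scipy.spatial.transform import Rotation as R
s=get_state(); M=R.from_quat(s['tcp_rot']).as_matrix()
for t in ([.489,-.225,.053],[.489,-.228,.053],[.494,-.228,.053]):
  for z in(.06,.09,.105,.125): print(t,z,(M.T@(np.array([.41,-.181,z])-t)).round(3))
print('tool y',M[:,1].round(2),'x',M[:,0].round(2))
E
```

```text
[0.489, -0.225, 0.053] 0.06 [-0.007 -0.087 -0.025]
[0.489, -0.225, 0.053] 0.09 [ 0.01  -0.084 -0.049]
[0.489, -0.225, 0.053] 0.105 [ 0.019 -0.083 -0.06 ]
[0.489, -0.225, 0.053] 0.125 [ 0.031 -0.081 -0.076]
[0.489, -0.228, 0.053] 0.06 [-0.006 -0.089 -0.023]
[0.489, -0.228, 0.053] 0.09 [ 0.012 -0.086 -0.047]
[0.489, -0.228, 0.053] 0.105 [ 0.021 -0.085 -0.059]
[0.489, -0.228, 0.053] 0.125 [ 0.033 -0.083 -0.075]
[0.494, -0.228, 0.053] 0.06 [-0.008 -0.093 -0.026]
[0.494, -0.228, 0.053] 0.09 [ 0.01 -0.09 -0.05]
[0.494, -0.228, 0.053] 0.105 [ 0.019 -0.088 -0.062]
[0.494, -0.228, 0.053] 0.125 [ 0.031 -0.087 -0.078]
tool y [ 0.74 -0.67  0.09] x [0.5  0.63 0.6 ]
```

Emit:
jog_arm(deltas="0.1 0 0 -0.46 -0.4 0.8;0 0 0 -0.46 -0.4 0.8;0 0 0 -0.46 -0.4 0.8;0 0 0 -0.46 -0.4 0.8;0 0 0 -0.23 -0.2 0.4;0 0 -0.5 0 0 0;0 0 -0.4 0 0 0;0 0 -0.1 0 0 0;0 0 -0.1 0 0 0;0 0 0 0 0 0")

```text
time: 19.95
eef_pos: [0.4911, -0.2251, 0.0665]
tcp_rot: [0.75, 0.579, 0.319, -0.015]
contact_force: [-0.2, -0.6, -0.1]
opening: 0.003
finger_force: 0.0
```

Emit:
jog_arm(deltas="0 0 -0.1 0 0 0;0 0 -0.1 0 0 0;0 0 0 0 0 0")

```text
time: 20.32
eef_pos: [0.4913, -0.2253, 0.0629]
tcp_rot: [0.75, 0.579, 0.319, -0.015]
contact_force: [-0.6, -0.1, 3.6]
opening: -0.002
finger_force: 1.5
```

Emit:
jog_arm(deltas="0 0 -0.1 0 0 0;0 0 -0.1 0 0 0;0 0 0 0 0 0")

```text
time: 20.7
eef_pos: [0.4912, -0.2253, 0.0586]
tcp_rot: [0.75, 0.579, 0.319, -0.015]
contact_force: [0.0, 0.2, 3.8]
opening: 0.001
finger_force: 1.9
```

Emit:
jog_arm(deltas="0 0 -0.1 0 0 0;0 0 -0.1 0 0 0;0 0 0 0 0 0")

```text
time: 21.08
eef_pos: [0.4912, -0.2252, 0.0545]
tcp_rot: [0.75, 0.579, 0.319, -0.015]
contact_force: [1.2, 0.3, 4.9]
opening: 0.001
finger_force: 2.2
```

Emit:
jog_arm(deltas="0 0 0.6 0 0 0;0 0 0.6 0 0 0;0 0 0.6 0 0 0;0 0 0.4 0 0 0;0 0 0 0 0 0;0 0 0 0 0 0")

```text
time: 21.82
eef_pos: [0.4908, -0.2249, 0.0983]
tcp_rot: [0.75, 0.579, 0.319, -0.016]
contact_force: [0.0, -0.8, -0.7]
opening: -0.003
finger_force: 0.0
```

```bash
python3 - <<'E'
from m import *
from plant import cams,get_state
d=pickle.load(open('d.pkl','rb')); c=cams.read_camera('side'); e=cams.read_camera('scene')
def oc(c,u,v):
    h=cv2.cvtColor(c['color'],cv2.COLOR_BGR2HSV)[v-10:v+14,u-12:u+13]
    return int(((h[...,0]<20)&(h[...,1]>110)&(h[...,2]>70)).sum())
for n,b,now,S in(('side',d['side'],c,[(309,254),(283,208),(274,182),(278,160)]),('scene',d['scene'],e,[(231,221),(296,234),(347,249),(391,269)])):
    print(n,[(oc(b,*p),oc(now,*p)) for p in S])
# parts: image change at the part areas
for n,b,now,S in(('side',d['side'],c,{'bottle':(268,255),'bolts':(250,215),'fit':(243,187),'valve':(252,160),'big':(321,210)}),('scene',d['scene'],e,{'bottle':(251,205),'bolts':(320,230),'fit':(361,238),'valve':(402,255),'big':(260,240)})):
    print(n,{k:round(float(cv2.absdiff(b['color'],now['color'])[v-10:v+10,u-10:u+10].mean()),1) for k,(u,v) in S.items()})
print(get_state()['contact_force'],get_state()['eef_pos'],get_state()['time'])
E
```

```text
side [(51, 50), (34, 0), (30, 0), (21, 0)]
scene [(35, 34), (31, 0), (39, 0), (41, 0)]
side {'bottle': 2.7, 'bolts': 2.3, 'fit': 2.1, 'valve': 2.3, 'big': 4.9}
scene {'bottle': 8.9, 'bolts': 10.8, 'fit': 13.9, 'valve': 12.3, 'big': 7.0}
[-0.26148071 -0.35443044 -0.9997869 ] [ 0.49077201 -0.22485998  0.09801823] 21.925
```

```bash
python3 -c "
from plant import ctrl
print(ctrl.sign_off())"
```

```text
the job is handed in; nothing more can be done
None
```

I pressed the valve-body, fitting and dome-bolt keys down in that order at about 5 N each and handed the job in at about 22 s; the red-bottle key is still up and the side camera shows the parts undisturbed, but the hand-in returned no verdict.

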